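# Show the date under a spice jar to the stock camera

### The job

Take the spice jar out of the wooden caddy and show its underside to the little stock camera on the worktop, so that the camera can read the date stamped there: the underside faces the lens squarely, centred in front of it and 10 cm away from it. Finish while still holding the jar steady there in the gripper. Leave the salt shaker and the drinking glass standing in the caddy, and do not bump the camera.

Things in the scene. Friction and masses are not known exactly. Their poses are not given: they have to be found in the camera images.
- spice_jar: The jar to show: closed round glass jar with screw cap, 45 mm in diameter (cap too), 106 mm tall, about 0.11 kg; the only slim capped jar in the caddy (other spice jars at the back are not meant). Origin: centre of its underside, where the date is; z runs up through the cap. Starts upright in any of the caddy's three bays.
- jar_top (a point): The centre of the top of the spice jar's cap, 106 mm from its underside along its z axis.
- caddy: Wooden caddy, fixed, open on top, 90 mm along its x, 266 mm along its y; walls 45 mm high (end cheeks 63), floor and walls 6 mm thick. Three bays in a row along its y, 78 x 81 mm inside, centres at y = -86, 0, +86 mm. Origin: centre of its underside, z up. Gripping along its x keeps the fingers clear of the neighbouring bays.
- salt_shaker: Salt shaker, 60 mm in diameter, 99 mm tall, with a knobbly cap, standing upright in another bay of the caddy; to be left there. Origin: centre of its underside, z up.
- tumbler: Plain drinking glass, 58 mm in diameter, 78 mm tall, standing upright in another bay of the caddy; to be left there. Origin: centre of its underside, z up.
- camera: Foot and stem of the stock camera, fixed to the worktop: a round foot 80 mm in diameter with a stem that carries the camera head; in all about 113 mm tall. Origin: centre of the foot's underside; z up; the camera looks toward its -x side, slantwise upward.
- camera_head: Camera head, fixed: box 46 x 64 x 30 mm with a round lens barrel of 34 mm diameter in its front. Origin: centre of the lens front, 100 mm above the worktop, 18 mm from the foot's axis. Its z axis is where the lens looks: 55 degrees above the horizontal, leaning to the robot's side; its y axis is level.
There are look-alikes about, which are no part of the job. Leave any yellow look-alike of the camera alone.

How it is judged:
On the way:
1. the spice jar is lifted clear of the caddy in the gripper (height (world z) of spice_jar above 0.08 m and contact force between the fingers and spice_jar above 1 N and contact force between spice_jar and caddy below 0.1 N), for 0.2 s.
At the end, for the whole second after the job is handed in: The fingers hold the jar still, its underside 80 to 120 mm before the lens and within 15 mm of the lens axis, its axis within 0.17 rad of the lens axis, cap away, touching neither caddy nor camera; salt shaker and glass upright (0.2 rad), within 30 mm of their starts (x of spice_jar in the frame of camera_head between -0.015 and 0.015 m and y of spice_jar in the frame of camera_head between -0.015 and 0.015 m and z of spice_jar in the frame of camera_head between 0.08 and 0.12 m and angle between the z axis of spice_jar and the z axis of camera_head, either way round below 0.17 rad and z of jar_top in the frame of camera_head above 0.17 m and contact force between the fingers and spice_jar above 1 N and contact force between spice_jar and caddy below 0.1 N and contact force between spice_jar and camera below 0.1 N and linear speed of spice_jar below 0.02 m/s and angular speed of spice_jar below 0.15 rad/s and distance of each of salt_shaker, tumbler from where it was at the start of the episode below 0.03 m and angle between each of salt_shaker, tumbler's own z axis and vertical below 0.2 rad); the arm keeps its last pose, push and grip.
It fails at once if the salt shaker or the glass is tipped or shifted out of its place (distance of any of salt_shaker, tumbler from where it was at the start of the episode above 0.04 m or angle between any of salt_shaker, tumbler's own z axis and vertical above 0.35 rad).
It fails at once if the camera is bumped (more than 5 N) (contact force between any of the arm, the fingers, spice_jar and camera above 5 N).
It also fails if it takes over 32 s, if anything falls off the work surface, if the arm or the gripper's body presses on something with over 40 N, if the wrist force passes 120 N, or if a joint passes its speed limit or range.

### The arm

A 7-joint arm with a two-finger parallel gripper is mounted at the origin on a cart in front of the work surface, level with it; the furniture and walls round the work are solid. World frame = base frame: x ahead of the robot, y to its left, z up, the work surface at z = 0. Lengths are in m, angles in rad, forces in N, time in s.
With the tool pointing down it reaches from about 0.425 to 0.875 m from the base axis. Payload 4.7 kg.
Tool frame: the origin (TCP) lies on the mounting face of the last link; the fingertips stand 182 mm ahead of it and the grasp point (between the pads) lies ahead of it (ctrl.grip_point_offset is the z of the grasp point in the tool frame, in m); z points along the fingers, y is the line along which they close (so a half turn about z gives the same grasp; the last joint's range is limited). The gripper opens to 87 mm and grips with 3 to 60 N. Pads are 19 mm wide; open, the fingers measure 117 mm over their backs; the gripper's body (75 mm by 190 mm) begins 51 mm behind the grasp point.
Start: joints at [1.318, 0.321, -0.07, 1.45, 0.023, 1.371, -0.057], TCP at [0.171, -0.627, 0.405] pointing down, gripper open.
Joint ranges: [-2.86, 2.86], [-0.3, 2.09], [-1.38, 1.24], [0.06, 2.45], [-1.56, 4.7], [0.09, 2.05], [-2.69, 2.69]. Speed limits (rad/s): [2.57, 2.57, 3.14, 3.14, 3.14, 3.14, 3.14].

### API

Orientations are given as a rotation vector (axis times angle).
In Python, from bench import ctrl gives the robot as it stands.
- The arm moves only by the tool inch_along, called after "Request:" as a command line: name --pt "numbers of a row" for each row, then --argument value for the rest. Schema: {"type":"object","properties":{"motion":{"type":"array","items":{"type":"array","items":{"type":"number"},"minItems":5,"maxItems":5},"minItems":1,"maxItems":20},"grip_force":{"type":"number"},"only":{"type":"string"},"quiet":{"type":"boolean"},"lines":{"type":"string"}},"required":["motion"],"additionalProperties":false}. motion is a list of rows, 1 to 20 of them, each of 5 numbers: dx, dy, dz in normalised numbers (1 is 1 m), then a turn about the tool's z in parts of the range, where 1.0 means 120 degrees, then the opening from 0.0 (shut) to 1.0 (fully open); each row is the pose to reach, as a shift and turn from the pose commanded when the call began, along the tool's axes at that moment; what a row does not reach only later rows make up. A row lasts 1/10 s, in which the tool goes at most 0.05 m and 0.15 rad, less where a joint would pass 70% of its speed; a pose out of reach is approached as far as the arm can. The fingers move at their own pace and stop on an object; grip_force is the grip in N (left out, the last holds). Time passes only in rows, so rows that do not move let the fingers close. The tool returns the time, the measured TCP pose, the force, the opening and the grip force at its end. only (a regular expression) keeps the lines of the reply that match it, lines (a string "A,B") keeps lines A to B, and quiet returns only ok. A shift or turn number past 1, either way, is cut back to 1. Input that does not fit is refused with a message, and nothing moves.
- ctrl.get_state(): the state, without advancing time (a new reading comes with each control period).
- ctrl.get_image(name): name is "scene" or "top"; returns (picture, depth): 480x640x3 uint8, red, green, blue; 480x640 float32, m along the optical axis (not along the pixel's ray), 0 where there is no reading.
- ctrl.camera_model(name): a dict with "vertical_fov" (degrees; the focal length in pixels is half the picture's height over the tangent of half this angle, whatever the lens; pixels are square), "cx", "cy" (the principal point, pixels), "rvec" (rotation vector, rad) and "tvec" (3), from world to camera coordinates, as OpenCV has them. Camera axes: x right, y down, z forward; pixel columns grow to the right and rows downward; lengths in m; the calibration is good to about 2 mm. A picture is of the moment at which its call begins. camera_model takes no time and is no camera call.
- ctrl.close_job(): hands the job in; it is judged then, once.
The state is a dict: "time": time; "joint_positions": joint angles; "qd": joint speeds; "joint_torque": joint torques, N m; "position": TCP position; "tool_rot": TCP orientation; "ft_force": force on the tool from outside, world axes, zero at the start; "torque": the same for the moment, N m; "grip_width": opening from 0.0 (shut) to 1.0 (fully open); "grip_force": force on a finger pad.
Only numpy, scipy, OpenCV 4.12 (cv2) and the standard library are available. Lean on these libraries where they do the work, as an engineer would, in place of code of your own. Each camera call takes 0.05 s, during which the arm holds its last target. There are 200 camera calls.

## Working session

There is one attempt and no reset: what is moved stays moved. The work goes in short steps, Python scripts to look and compute and a tool call to move; the robot and the scene stay as the last step left them, time stands still between calls to the robot, and variables do not carry over. Pictures are saved under pics/ and viewed, at most 10 in all, crops included, and the job is handed in when it is done.

```bash
mkdir -p pics
```

Create h.py:
```python
import numpy as np, cv2
from bench import ctrl
from scipy.spatial.transform import Rotation as R
def cam(n):
    m=ctrl.camera_model(n); f=240/np.tan(np.radians(m["vertical_fov"])/2)
    K=np.array([[f,0,m["cx"]],[0,f,m["cy"]],[0,0,1.]])
    return K,R.from_rotvec(np.array(m["rvec"]).ravel()).as_matrix(),np.array(m["tvec"]).ravel()
def cloud(n,d):
    K,Rm,t=cam(n); v,u=np.mgrid[:480,:640]
    P=np.stack([(u-K[0,2])/K[0,0]*d,(v-K[1,2])/K[1,1]*d,d],-1)
    P=(P-t)@Rm; P[d==0]=np.nan; return P
def ray(n,u,v,z):
    K,Rm,t=cam(n); c=-Rm.T@t; r=Rm.T@np.array([(u-K[0,2])/K[0,0],(v-K[1,2])/K[1,1],1]); return c+r*(z-c[2])/r[2]
```

Run:
```python
from h import *
for n in("scene","top"):
    i,d=ctrl.get_image(n); cv2.imwrite(f"pics/{n}0.png",i[...,::-1]); np.save(f"{n}0.npy",d)
    K,Rm,t=cam(n); print(n,K[0,0],ctrl.camera_model(n),-Rm.T@t,(d==0).mean())
s=ctrl.get_state(); print(s["position"],s["tool_rot"],s["time"],ctrl.grip_point_offset, R.from_rotvec(s["tool_rot"]).as_matrix().round(3))
```

```text
scene 440.2501051747784 {'vertical_fov': 57.19354921272227, 'cx': 317.79112935679046, 'cy': 240.23877198974412, 'rvec': array([ 2.25379806, -0.54917353,  0.24102983]), 'tvec': array([-0.40316908,  0.27350259,  0.68289055])} [ 0.21117682 -0.47172466  0.66073344] 0.003916015625
top 445.1540869866833 {'vertical_fov': 56.66169073238801, 'cx': 316.73430771193307, 'cy': 237.76569494343937, 'rvec': array([ 2.22791311, -1.93594766,  0.24097962]), 'tvec': array([0.040496  , 0.53304654, 0.85669838])} [0.30223146 0.08744739 0.95954143] 0.00408203125
[ 0.17124246 -0.62683796  0.40378291] [-3.11202473e+00 -4.17520699e-01  5.45348873e-04] 0.1 0.1635 [[ 0.965  0.264 -0.001]
 [ 0.264 -0.965  0.002]
 [-0.    -0.002 -1.   ]]
```

View pics/scene0.png

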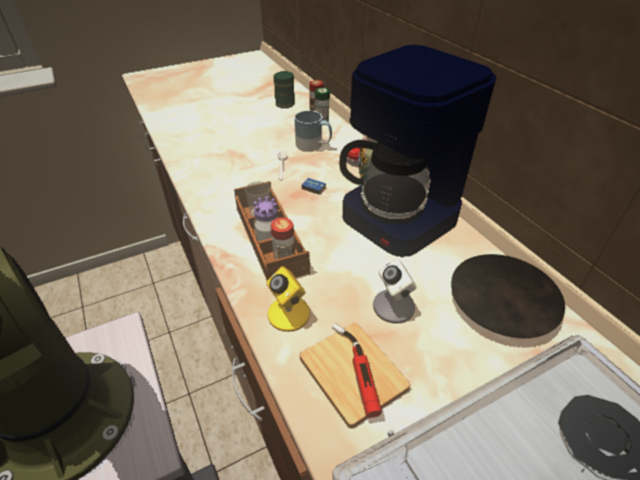

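View pics/top0.png

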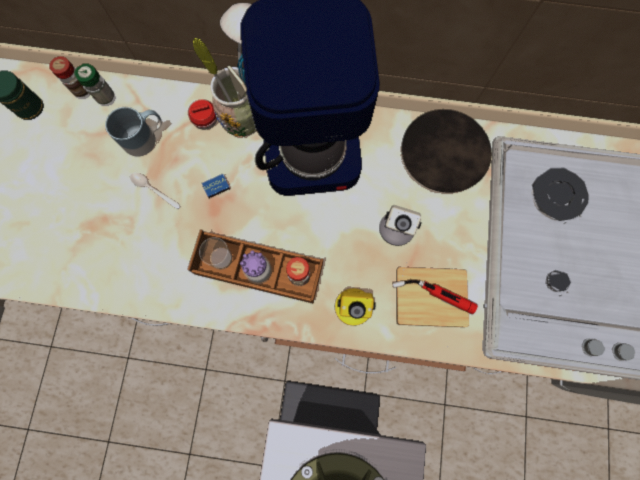

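Scene: three bays hold tumbler (top 217,252), purple knobbly shaker (255,265) and a slim red-capped jar (298,268; scene 283,235). Other jars are at the back (top 62,68; 90,75; 203,113). They stand outside the caddy, so the jar at 298,268 is the one meant. The camera is the white/grey one at top (402,228), and the yellow one (355,305) is the look-alike.

Run:
```python
from h import *
a=cv2.imread("pics/top0.png"); b=cv2.imread("pics/scene0.png")
c=np.hstack([cv2.resize(a[180:330,180:440],(520,300),interpolation=2),]); e=cv2.resize(b[170:330,220:430],(520,396),interpolation=2)
cv2.imwrite("pics/crop1.png",np.vstack([c,e])[:600])
for n,im in(("top",a),("scene",b)):
    d=np.load(n+"0.npy"); P=cloud(n,d); h=cv2.cvtColor(im,cv2.COLOR_BGR2HSV).astype(int)
    z=P[...,2]; x=P[...,0]; y=P[...,1]
    print(n,"table z",np.nanmedian(z[250:270,130:170]) if n=="top" else "")
    # caddy top rims: 
    brown=(h[...,0]>4)&(h[...,0]<20)&(h[...,1]>100)&(h[...,2]<190)
    v,u=np.mgrid[:480,:640]
    if n=="top":
        roi=(u>180)&(u<332)&(v>222)&(v<308)
        foot=(u>370)&(u<425)&(v>200)&(v<252)
        jar=(u>280)&(u<316)&(v>250)&(v<290)
    else:
        roi=(u>225)&(u<315)&(v>175)&(v<285)
        foot=(u>365)&(u<420)&(v>255)&(v<325)
        jar=(u>268)&(u<300)&(v>212)&(v<265)
    m=roi&brown&(z>0.025)&(z<0.075)
    q=P[m]; print("caddy",m.sum(),cv2.minAreaRect((q[:,:2]*1000).astype(np.float32)))
    m=roi&brown&(z>0.053)&(z<0.07); 
    q=P[m]; print("cheeks",m.sum(),[ (q[s].mean(0).round(4)) for s in (q[:,1]>q[:,1].mean(),q[:,1]<=q[:,1].mean())])
    m=jar&(z>0.106)&(z<0.118)&((h[...,0]<12)|(h[...,0]>170)); q=P[m]; print("jartop",m.sum(),q.mean(0),cv2.minEnclosingCircle((q[:,:2]*1000).astype(np.float32)))
    m=foot&(z>0.004)&(z<0.03)&(h[...,1]<60); q=P[m]; print("foot",m.sum(),np.median(q[:,2]),cv2.minEnclosingCircle((q[:,:2]*1000).astype(np.float32)))
    m=foot&(z>0.05); q=P[m]; print("head",m.sum(),q.min(0),q.max(0),cv2.minAreaRect((q[:,:2]*1000).astype(np.float32)))
```

```text
top table z -0.0011048069912636183
caddy 1773 ((451.6836853027344, 231.48818969726562), (263.67864990234375, 90.57068634033203), 84.2882080078125)
cheeks 299 [array([0.4666, 0.3523, 0.0597]), array([0.4366, 0.104 , 0.0611])]
jartop 292 [0.44650482 0.14307249 0.11117113] ((446.4504089355469, 142.42498779296875), 21.997922897338867)
foot 448 0.011033714498363503 ((580.5101318359375, -45.824214935302734), 48.31938934326172)
head 780 [ 0.55386548 -0.09160764  0.06546279] [ 0.60936822 -0.01862651  0.11282092] ((580.9923095703125, -55.34992599487305), (73.6153335571289, 52.95674514770508), 81.05523681640625)
scene table z 
caddy 1184 ((451.2012939453125, 228.2786865234375), (266.7685241699219, 90.0589828491211), 84.2879867553711)
cheeks 215 [array([0.4496, 0.3338, 0.0604]), array([0.4356, 0.0994, 0.0589])]
jartop 222 [0.44513974 0.13654837 0.11068589] ((446.9888610839844, 139.3245391845703), 22.7254581451416)
foot 942 0.011771591306786035 ((622.042236328125, -24.363679885864258), 91.02029418945312)
head 957 [ 0.5538404  -0.09636551  0.05869732] [ 0.60850664 -0.02220975  0.10896488] ((580.5036010742188, -58.9410400390625), (74.780029296875, 52.557125091552734), 83.02239227294922)
```

View pics/crop1.png

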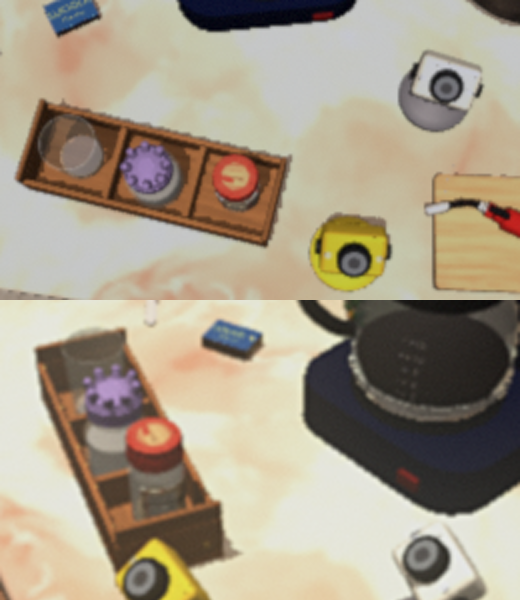

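The crop confirms it: the red-capped slim jar stands in the right-hand bay (top view), cap centre about (0.446, 0.141). Next I'll refine the camera pose.

Run:
```python
from h import *
N={}
for n,bx in(("top",(375,200,425,250)),("scene",(368,252,420,325))):
    im=cv2.imread(f"pics/{n}0.png"); d=np.load(n+"0.npy"); P=cloud(n,d); z=P[...,2]
    h=cv2.cvtColor(im,cv2.COLOR_BGR2HSV).astype(int); v,u=np.mgrid[:480,:640]
    box=(u>bx[0])&(u<bx[2])&(v>bx[1])&(v<bx[3])
    gray=box&(h[...,1]<45)&(h[...,2]<190)&(z>0.004)&(z<0.03)
    q=P[gray]; print(n,"foot",gray.sum(),q.min(0).round(4),q.max(0).round(4),np.percentile(q[:,2],[10,50,90]))
    k=cv2.morphologyEx((gray*255).astype(np.uint8),cv2.MORPH_OPEN,np.ones((3,3)))
    q=P[k>0]; hull=cv2.convexHull((q[:,:2]*1000).astype(np.float32)); print(" foot circ",cv2.minEnclosingCircle(hull))
    head=box&(z>0.055)
    dark=head&(h[...,2]<110); nl,lab,st,ce=cv2.connectedComponentsWithStats(dark.astype(np.uint8))
    for i in range(1,nl):
        if st[i,4]>25:
            q=P[lab==i]; cu=st[i,0]+(st[i,2]-1)/2; cv_=st[i,1]+(st[i,3]-1)/2
            print(" dark",st[i],q.mean(0).round(4),"ray z=.1",ray(n,*ce[i],.1).round(4),ray(n,cu,cv_,.1).round(4))
    white=head&(h[...,2]>150)
    # local normals -> cluster on white
    dx=np.roll(P,-2,1)-np.roll(P,2,1); dy=np.roll(P,-2,0)-np.roll(P,2,0)
    nn=np.cross(dx,dy); nn/=np.linalg.norm(nn,axis=-1,keepdims=True); nn*=np.sign(nn[...,2:])
    w=nn[cv2.erode(white.astype(np.uint8),np.ones((3,3)))>0]
    ref=np.array([-.57,0.,.82])
    f=w[(w@ref>0.9)]; g=w[(w@ref<0.9)]
    print(" face",len(f),np.median(f,0).round(3),"other",len(g),np.median(g,0).round(3) if len(g) else "")
```

```text
top foot 446 [ 0.5459 -0.0934  0.0044] [ 0.6097 -0.0165  0.0186] [0.00693335 0.01105967 0.01458093]
 foot circ ((583.42333984375, -55.71200180053711), 39.377132415771484)
 dark [385 211   5  11  26] [ 0.5853 -0.0224  0.082 ] ray z=.1 [ 0.5795 -0.0201  0.1   ] [ 0.5781 -0.0205  0.1   ]
 dark [395 215  17  18 143] [ 0.5692 -0.0529  0.0988] ray z=.1 [ 0.5689 -0.0527  0.1   ] [ 0.567  -0.0539  0.1   ]
 dark [400 221   6   6  33] [ 0.567  -0.0532  0.0993] ray z=.1 [ 0.5667 -0.0531  0.1   ] [ 0.5669 -0.0529  0.1   ]
 face 103 [-0.554  0.051  0.813] other 116 [-0.039  0.07   0.832]
scene foot 969 [ 0.5456 -0.0979  0.0041] [0.7078 0.0654 0.0286] [0.00764694 0.01179259 0.01502641]
 foot circ ((626.3549194335938, -25.8811092376709), 92.32633972167969)
 dark [383 266  19  18 151] [ 0.5686 -0.0633  0.098 ] ray z=.1 [ 0.5674 -0.0648  0.1   ] [ 0.5683 -0.061   0.1   ]
 dark [389 288  25  13 106] [ 0.5737 -0.0905  0.0753] ray z=.1 [ 0.5584 -0.1066  0.1   ] [ 0.5562 -0.105   0.1   ]
 face 119 [-0.556  0.023  0.81 ] other 118 [ 0.039 -0.267  0.742]
```

Add to h.py:
```python
def to(*gs):
    """tool-axis shifts that bring the grasp point to each world point"""
    s=ctrl.get_state(); M=R.from_rotvec(s["tool_rot"]).as_matrix(); g=np.array(s["position"])+M[:,2]*ctrl.grip_point_offset
    print("grasp",g.round(4),"yaw y",np.degrees(np.arctan2(M[1,1],M[0,1])).round(2),"tilt",M[2].round(3))
    for p in gs: print((M.T@(np.array(p)-g)).round(4))
```

```bash
python3 -c "
from h import *
to([.47,-.3,.26],[.4467,.1405,.2],[.4467,.1405,.077])"
```

```text
grasp [ 0.1711 -0.6266  0.2403] yaw y -74.72 tilt [-0.    -0.002 -1.   ]
[ 0.3744 -0.2363 -0.0194]
[ 0.468  -0.6672  0.0414]
[ 0.468  -0.667   0.1644]
```

Careful with the scale: turns go in shares of 120 degrees. That gives: -1.204 rad / 2.0944 = -0.5749.

Request:
inch_along --pt "0.05 -0.03 -0.02 0 1" --pt "0.1 -0.06 -0.02 -0.0477 1" --pt "0.15 -0.09 -0.02 -0.0955 1" --pt "0.19 -0.12 -0.02 -0.1432 1" --pt "0.23 -0.15 -0.02 -0.191 1" --pt "0.28 -0.18 -0.02 -0.2387 1" --pt "0.32 -0.21 -0.02 -0.2865 1" --pt "0.374 -0.236 -0.02 -0.3342 1" --pt "0.385 -0.28 -0.02 -0.382 1" --pt "0.395 -0.33 -0.02 -0.4297 1" --pt "0.405 -0.38 -0.02 -0.4775 1" --pt "0.415 -0.43 -0.02 -0.5252 1" --pt "0.43 -0.48 -0.01 -0.573 1" --pt "0.44 -0.53 0 -0.5749 1" --pt "0.45 -0.58 0.01 -0.5749 1" --pt "0.46 -0.63 0.02 -0.5749 1" --pt "0.468 -0.667 0.03 -0.5749 1" --pt "0.468 -0.667 0.04 -0.5749 1" --pt "0.468 -0.667 0.04 -0.5749 1" --pt "0.468 -0.667 0.04 -0.5749 1"

```text
time: 2.1
position: [0.4466, 0.1399, 0.3643]
tool_rot: [-2.328, -2.109, 0.002]
ft_force: [-0.1, 0.2, 0.2]
grip_width: 0.999
grip_force: 0.0
```

```bash
python3 -c "
from h import *
print(ctrl.get_state()['joint_positions'])
to([.4467,.1405,.2],[.4467,.1405,.077])"
```

```text
[ 0.55212317 -0.01762022 -0.89136098  1.91260478 -0.01428968  1.2414431
 -0.43277396]
grasp [0.4464 0.1398 0.2008] yaw y -5.63 tilt [-0.001 -0.001 -1.   ]
[0.0007 0.0002 0.0008]
[0.0008 0.0004 0.1238]
```

Request:
inch_along --pt "0 0 0.03 0 1" --pt "0 0 0.06 0 1" --pt "0 0 0.09 0 1" --pt "0 0 0.11 0 1" --pt "0 0 0.122 0 1" --pt "0 0 0.122 0 1" --pt "0 0 0.122 0 0" --pt "0 0 0.122 0 0" --pt "0 0 0.122 0 0" --pt "0 0 0.122 0 0" --pt "0 0 0.122 0 0" --pt "0 0 0.122 0 0" --pt "0 0 0.122 0 0" --grip_force 15

```text
time: 3.4
position: [0.447, 0.1398, 0.2428]
tool_rot: [2.329, 2.108, 0.0]
ft_force: [-0.3, -0.4, 0.8]
grip_width: 0.51
grip_force: 15.0
```

Run:
```python
from h import *
to()
for n in("scene","top"):
    i,d=ctrl.get_image(n); cv2.imwrite(f"pics/{n}1.png",i[...,::-1])
a=cv2.imread("pics/scene1.png")[120:330,180:430]; cv2.imwrite("pics/crop2.png",cv2.resize(a,(700,588),interpolation=2))
```

```text
grasp [0.447  0.1398 0.0793] yaw y -5.73 tilt [-0.  0. -1.]
```

View pics/crop2.png

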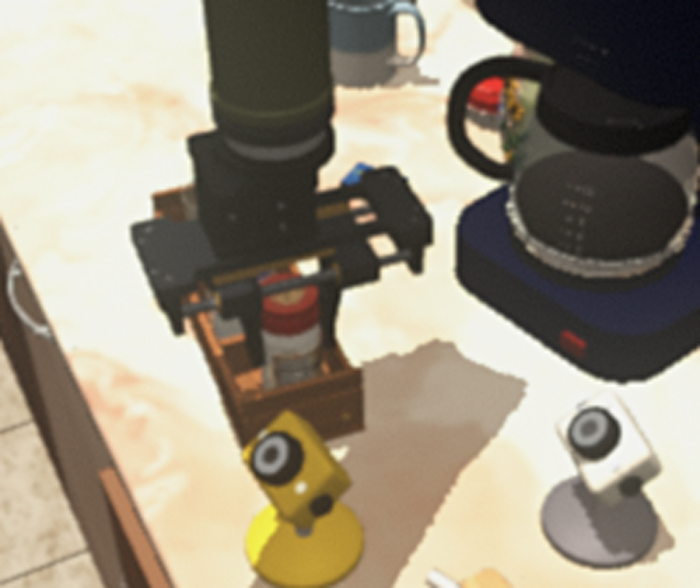

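Gripped: the jar stands between the fingers at crop (290,330), and the opening of 0.51 (44 mm) matches 45 mm. The tool can't tilt, so I'll lift the jar clear, then pivot it in the pads by pressing its lower part against the end cheek's top edge.

Request:
inch_along --pt "0 0 -0.03 0 0" --pt "0 0 -0.06 0 0" --pt "0 0 -0.09 0 0" --pt "0 0 -0.1 0 0" --pt "0 0 -0.1 0 0" --pt "0 0 -0.1 0 0" --pt "0 0 -0.1 0 0" --pt "0 0 -0.1 0 0" --pt "0 0 -0.07 0 0" --pt "0 0 -0.04 0 0" --pt "0 0 -0.024 0 0" --pt "0 0 -0.024 0 0" --grip_force 15

```text
time: 4.7
position: [0.4454, 0.1392, 0.2638]
tool_rot: [-2.326, -2.105, 0.007]
ft_force: [0.1, -0.1, -0.2]
grip_width: 0.503
grip_force: 15.0
```

Request:
inch_along --pt "-0.006 0 0 0 0" --pt "-0.012 0 0 0 0" --pt "-0.015 0 0 0 0" --pt "-0.018 0 0 0 0" --pt "-0.021 0 0 0 0" --pt "-0.024 0 0 0 0" --pt "-0.027 0 0 0 0" --pt "-0.03 0 0 0 0" --pt "-0.033 0 0 0 0" --pt "-0.036 0 0 0 0" --pt "-0.039 0 0 0 0" --pt "-0.039 0 0 0 0"

```text
time: 5.9
position: [0.4429, 0.1003, 0.2665]
tool_rot: [2.33, 2.107, -0.001]
ft_force: [0.1, 0.8, -0.0]
grip_width: 0.505
grip_force: 15.0
```

```bash
python3 -c "
from h import *
to()"
```

```text
grasp [0.4428 0.1001 0.103 ] yaw y -5.78 tilt [-0.001 -0.    -1.   ]
```

Request:
inch_along --pt "0 0 0 0 0" --pt "0 0 0 0 0" --pt "0 0 -0.03 0 0" --pt "0 0 -0.06 0 0" --pt "0 0 -0.1 0 0" --pt "0 0 -0.14 0 0" --pt "0 0 -0.14 0 0" --pt "0 0 -0.14 0 0" --grip_force 40

```text
time: 6.7
position: [0.4429, 0.1008, 0.4069]
tool_rot: [2.329, 2.106, -0.001]
ft_force: [-0.1, 0.9, -1.7]
grip_width: 0.502
grip_force: 40.0
```

Run:
```python
from h import *
to()
for n in("scene","top"):
    i,d=ctrl.get_image(n); cv2.imwrite(f"pics/{n}2.png",i[...,::-1]); np.save(n+"2.npy",d)
a=cv2.imread("pics/scene2.png")[120:330,180:430]; cv2.imwrite("pics/crop3.png",cv2.resize(a,(700,588),interpolation=2))
```

```text
grasp [0.443  0.1006 0.2434] yaw y -5.74 tilt [-0.001  0.001 -1.   ]
```

View pics/crop3.png

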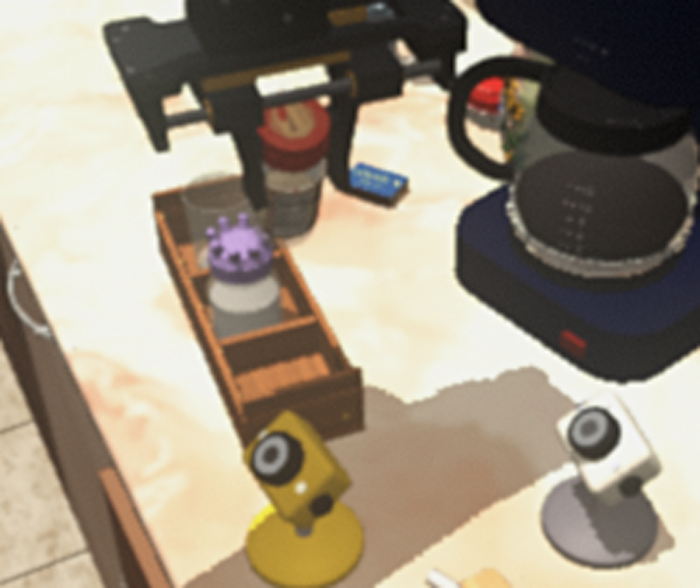

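The jar leans in the grip, cap at crop (292,125) towards the viewer and base at (290,220). The shaker and glass are still standing. Measuring the tilt.

Create tilt.py:
```python
from h import *
import sys
k=sys.argv[1]
s=ctrl.get_state(); M=R.from_rotvec(s["tool_rot"]).as_matrix(); g=np.array(s["position"])+M[:,2]*ctrl.grip_point_offset
for n in("scene","top"):
    im=cv2.imread(f"pics/{n}{k}.png"); d=np.load(f"{n}{k}.npy"); P=cloud(n,d); h=cv2.cvtColor(im,cv2.COLOR_BGR2HSV).astype(int)
    q=(P-g)@M   # tool axes, grasp origin
    near=(np.abs(q[...,1])<.0225)&(np.abs(q[...,0])<.09)&(np.abs(q[...,2])<.1)
    red=near&((h[...,0]<15)|(h[...,0]>168))&(h[...,1]>80)
    Q=q[near&~red&(q[...,2]>.005)&(np.abs(q[...,1])<.016)]
    print(n,"red",red.sum(),"body",len(Q))
    for nm,A in(("red",q[red]),("body",Q)):
        if len(A)>20: 
            print(nm,"min",np.percentile(A,2,0).round(4),"max",np.percentile(A,98,0).round(4))
    # top disc: plane by RANSAC-like: pixel normals facing up
    A=q[red]; best=None; rng=np.random.default_rng(0)
    for _ in range(500):
        a,b,c=A[rng.choice(len(A),3,False)]; w=np.cross(b-a,c-a); L=np.linalg.norm(w)
        if L<5e-5: continue
        w/=L; m=np.abs((A-a)@w)<.0012
        if best is None or m.sum()>best.sum(): best=m
    B=A[best]; c0=B.mean(0); w=np.linalg.svd(B-c0)[2][2]; w*=-np.sign(w[2])
    print("plane",len(B),c0.round(4),w.round(3),"tilt about y deg",np.degrees(np.arctan2(-w[0],-w[2])).round(1))
    # near-side profile of the body+cap on the -x side (visible), line fit in x-z at |y|<8mm
```

```bash
python3 tilt.py 2
```

```text
scene red 499 body 385
red min [-0.0332 -0.0185 -0.0636] max [0.0139 0.0214 0.0647]
body min [-0.01   -0.0158  0.0058] max [0.0177 0.0149 0.0686]
plane 202 [-0.0068  0.0004 -0.0312] [-0.344  0.002 -0.939] tilt about y deg 20.1
top red 0 body 0Traceback (most recent call last):
  File "tilt.py", line 18, in <module>
    a,b,c=A[rng.choice(len(A),3,False)]; w=np.cross(b-a,c-a); L=np.linalg.norm(w)
            ~~~~~~~~~~^^^^^^^^^^^^^^^^
  File "numpy/random/_generator.pyx", line 864, in numpy.random._generator.Generator.choice
ValueError: a must be a positive integer unless no samples are taken
```

Run:
```python
from h import *
s=ctrl.get_state(); M=R.from_rotvec(s["tool_rot"]).as_matrix(); g=np.array(s["position"])+M[:,2]*ctrl.grip_point_offset
n="scene"; P=cloud(n,np.load("scene2.npy")); q=(P-g)@M; im=cv2.imread("pics/scene2.png")
m=(np.abs(q[...,1])<.006)&(np.abs(q[...,0])<.06)&(q[...,2]>-.045)&(q[...,2]<.085)
v,u=np.where(m)
for V in np.unique(v):
    k=v==V; A=q[V,u[k]]; print(V,u[k].min(),u[k].max(),np.median(A,0).round(4),im[V,int(np.median(u[k]))])
```

```text
157 284 284 [ 0.0072  0.0051 -0.0372] [ 66  93 118]
158 279 285 [ 0.0068  0.001  -0.0368] [ 74 107 148]
159 278 285 [ 0.0048  0.     -0.0359] [ 53  71 141]
160 279 285 [ 0.0019 -0.0001 -0.0356] [ 65  92 145]
161 279 286 [ 0.0005  0.0003 -0.0346] [ 61  87 136]
162 279 286 [-0.0013 -0.0002 -0.0335] [ 65  92 137]
163 280 286 [-0.0021  0.0001 -0.0328] [ 71 104 136]
164 280 287 [-0.0063 -0.0005 -0.0329] [ 73 107 138]
165 281 287 [-0.0065 -0.0003 -0.0315] [ 67  97 123]
166 281 288 [-0.0086  0.0002 -0.0309] [ 71 103 131]
167 281 288 [-0.011  -0.0006 -0.0297] [ 79 115 149]
168 282 289 [-0.0124  0.0008 -0.0295] [ 78 111 152]
169 282 289 [-0.0143  0.0002 -0.0284] [ 62  85 146]
170 283 289 [-0.0155  0.0004 -0.0275] [ 54  68 143]
171 283 290 [-0.0181  0.0003 -0.0261] [ 53  65 144]
172 284 290 [-0.0193  0.0012 -0.0258] [ 53  64 139]
173 283 290 [-0.0216 -0.0009 -0.0253] [ 47  58 123]
174 284 290 [-0.0214 -0.0006 -0.0234] [42 49 88]
175 284 290 [-0.0204  0.0003 -0.0211] [40 47 80]
176 284 290 [-0.0196  0.0007 -0.0175] [41 49 85]
177 283 290 [-0.0192 -0.0008 -0.0164] [39 47 82]
178 284 290 [-0.0182
[... 828 characters left out ...]
83  94 101]
195 282 287 [-0.0003 -0.0006  0.0323] [79 89 97]
196 282 287 [-0.0004 -0.0006  0.0344] [74 84 90]
197 282 287 [ 0.0006 -0.0003  0.0375] [77 87 94]
198 281 287 [ 0.0019 -0.0013  0.0407] [73 82 89]
199 281 287 [ 0.0041 -0.0004  0.0437] [73 81 88]
200 281 287 [ 0.0034 -0.0006  0.0463] [67 78 83]
201 281 287 [0.007  0.0004 0.0509] [75 84 90]
202 281 286 [ 0.007  -0.0008  0.0527] [75 85 93]
203 281 287 [0.008  0.0007 0.0564] [76 87 95]
204 281 286 [ 0.0085 -0.0006  0.0585] [ 71  86 100]
205 281 286 [0.011  0.0005 0.0629] [103 126 149]
206 280 286 [ 0.0133 -0.0005  0.0667] [134 161 188]
207 281 286 [0.0139 0.0005 0.0686] [144 175 203]
208 280 283 [ 0.0149 -0.0033  0.0712] [ 82 119 172]
```

The jar is tilted only 20° and slid about 11 mm along the pads, because the long pad contact near mid-height resists pivoting. I'll straighten it against the divider, set it down, and regrip it at the cap only, where it pivots easily.

Request:
inch_along --pt "0.016 0 0.03 0 0" --pt "0.016 0 0.07 0 0" --pt "0.016 0 0.11 0 0" --pt "0.016 0 0.14 0 0" --pt "0.016 0 0.151 0 0" --pt "0.016 0 0.151 0 0" --pt "0.022 0 0.151 0 0" --pt "0.026 0 0.151 0 0" --pt "0.03 0 0.151 0 0" --pt "0.034 0 0.151 0 0" --pt "0.038 0 0.151 0 0" --pt "0.042 0 0.151 0 0" --pt "0.046 0 0.151 0 0" --pt "0.05 0 0.151 0 0" --pt "0.054 0 0.151 0 0" --pt "0.057 0 0.151 0 0" --pt "0.057 0 0.151 0 0" --grip_force 15

```text
time: 8.5
position: [0.4487, 0.1582, 0.2557]
tool_rot: [-2.329, -2.108, -0.0]
ft_force: [0.3, -1.5, -0.1]
grip_width: 0.508
grip_force: 15.0
```

```bash
python3 - <<'E'
from h import *
to()
for n in("scene","top"):
    i,d=ctrl.get_image(n); cv2.imwrite(f"pics/{n}3.png",i[...,::-1]); np.save(n+"3.npy",d)
s=ctrl.get_state(); M=R.from_rotvec(s["tool_rot"]).as_matrix(); g=np.array(s["position"])+M[:,2]*ctrl.grip_point_offset
q=(cloud("scene",np.load("scene3.npy"))-g)@M
m=(np.abs(q[...,1])<.006)&(np.abs(q[...,0])<.05)&(q[...,2]>-.045)&(q[...,2]<.085); v=np.where(m)[0]
for V in np.unique(v)[::3]: print(np.median(q[V][m[V]],0).round(4))
E
```

```text
grasp [0.4487 0.1582 0.0922] yaw y -5.69 tilt [ 0. -0. -1.]
[ 0.021   0.0034 -0.032 ]
[ 0.0014  0.0027 -0.0326]
[-0.0075 -0.0002 -0.032 ]
[-0.0165 -0.0005 -0.0311]
[-0.0205  0.0004 -0.027 ]
[-0.0209 -0.0004 -0.0202]
[-0.0209 -0.0005 -0.0128]
[-0.0191 -0.001  -0.0033]
[-0.0195  0.0005  0.0048]
[-0.0202 -0.      0.0114]
[-0.0195 -0.0001  0.0207]
[-0.0198 -0.0004  0.029 ]
[-0.0197  0.0002  0.0369]
[-0.0195 -0.0006  0.0451]
[-0.0191 -0.      0.054 ]
[-0.018  -0.0011  0.0635]
```

Request:
inch_along --pt "-0.005 0 0 0 0" --pt "-0.01 0 0.005 0 0" --pt "-0.01 0 0.01 0 0" --pt "-0.01 0 0.013 0 0" --pt "-0.01 0 0.013 0 0" --pt "-0.01 0 0.013 0 1" --pt "-0.01 0 0.013 0 1" --pt "-0.01 0 0.013 0 1" --pt "-0.01 0 0 0 1" --pt "-0.01 0 -0.012 0 1" --pt "-0.01 0 -0.012 0 1" --pt "-0.01 0 -0.012 0 0" --pt "-0.01 0 -0.012 0 0" --pt "-0.01 0 -0.012 0 0" --pt "-0.01 0 -0.012 0 0" --pt "-0.01 0 -0.012 0 0" --pt "-0.01 0 -0.022 0 0" --pt "-0.01 0 -0.03 0 0" --pt "-0.01 0 -0.03 0 0" --grip_force 15

```text
time: 10.5
position: [0.4482, 0.148, 0.2871]
tool_rot: [2.328, 2.106, 0.003]
ft_force: [-0.3, 0.1, -1.2]
grip_width: 0.505
grip_force: 15.0
```

```bash
cat > look.py <<'E'
from h import *
import sys
k=sys.argv[1]; to()
for n in("scene","top"):
    i,d=ctrl.get_image(n); cv2.imwrite(f"pics/{n}{k}.png",i[...,::-1]); np.save(n+k+".npy",d)
s=ctrl.get_state(); M=R.from_rotvec(s["tool_rot"]).as_matrix(); g=np.array(s["position"])+M[:,2]*ctrl.grip_point_offset
q=(cloud("scene",np.load(f"scene{k}.npy"))-g)@M
m=(np.abs(q[...,1])<.006)&(np.abs(q[...,0])<.08)&(q[...,2]>-.045)&(q[...,2]<.12); v=np.where(m)[0]
for V in np.unique(v)[::4]: print(np.median(q[V][m[V]],0).round(4))
E
python3 look.py 4
```

```text
grasp [0.4487 0.148  0.1236] yaw y -5.73 tilt [ 0.     0.003 -1.   ]
[0.0749 0.0045 0.0247]
[0.0662 0.0026 0.0284]
[0.0213 0.0002 0.004 ]
[ 0.0056 -0.0002  0.0041]
[-0.006   0.0003  0.0045]
[-0.0168 -0.0004  0.0052]
[-0.0179 -0.0003  0.0151]
[-0.0184 -0.0003  0.0247]
[-0.0173 -0.0004  0.0354]
[-0.0188  0.0008  0.0464]
[-0.0189  0.0001  0.0563]
[-0.0186 -0.0004  0.0674]
[-0.0192 -0.001   0.078 ]
[-0.0489 -0.001   0.062 ]
[-0.0506 -0.0003  0.0717]
[-0.0501  0.0007  0.0836]
[-0.0496  0.0002  0.0948]
[-0.0503  0.0037  0.1075]
```

The grip slipped up because the lift began before the fingers had fully closed. Setting the jar down and regripping with more closing time.

Request:
inch_along --pt "0 0 0.005 0 0" --pt "0 0 0.008 0 0" --pt "0 0 0.008 0 0" --pt "0 0 0.008 0 1" --pt "0 0 0.008 0 1" --pt "0 0 0.021 0 1" --pt "0 0 0.021 0 1" --pt "0 0 0.021 0 0" --pt "0 0 0.021 0 0" --pt "0 0 0.021 0 0" --pt "0 0 0.021 0 0" --pt "0 0 0.021 0 0" --pt "0 0 0.021 0 0" --pt "0 0 0.021 0 0" --pt "0 0 0.021 0 0" --pt "0 0 0.014 0 0" --pt "0 0 0.007 0 0" --pt "0 0 0 0 0" --pt "0 0 0 0 0" --grip_force 20

```text
time: 12.5
position: [0.4482, 0.148, 0.2869]
tool_rot: [2.329, 2.106, 0.002]
ft_force: [0.0, -0.1, -1.1]
grip_width: 0.506
grip_force: 20.0
```

```bash
python3 look.py 5
```

```text
grasp [0.4485 0.1479 0.1234] yaw y -5.74 tilt [ 0.     0.002 -1.   ]
[0.0747 0.0045 0.0245]
[ 0.014  -0.0004 -0.0112]
[ 0.0012 -0.001  -0.0109]
[-0.0129 -0.0002 -0.0112]
[-0.0176  0.0002 -0.0042]
[-0.0189 -0.001   0.0038]
[-0.0168 -0.0006  0.0148]
[-0.0186 -0.0002  0.0247]
[-0.0189  0.0004  0.0344]
[-0.019   0.0006  0.0459]
[-0.018   0.0003  0.0567]
[-0.0185 -0.0005  0.0679]
[-0.0188 -0.      0.0783]
[-0.0483 -0.0017  0.0621]
[-0.0502 -0.0008  0.0719]
[-0.0503  0.0003  0.0827]
[-0.0501  0.      0.0942]
[-0.0498  0.004   0.1081]
```

Request:
inch_along --pt "-0.01 0 0 0 0" --pt "-0.02 0 0 0 0" --pt "-0.024 0 0 0 0" --pt "-0.028 0 0 0 0" --pt "-0.032 0 0 0 0" --pt "-0.036 0 0 0 0" --pt "-0.04 0 0 0 0" --pt "-0.044 0 0 0 0" --pt "-0.048 0 0 0 0" --pt "-0.052 0 0 0 0" --pt "-0.056 0 0 0 0" --pt "-0.06 0 0 0 0" --pt "-0.064 0 0 0 0" --pt "-0.064 0 0 0 0" --pt "-0.064 0 -0.02 0 0" --pt "-0.064 0 -0.06 0 0" --pt "-0.064 0 -0.1 0 0" --pt "-0.064 0 -0.13 0 0" --pt "-0.064 0 -0.13 0 0" --pt "-0.064 0 -0.13 0 0" --grip_force 15

```text
time: 14.6
position: [0.4412, 0.0837, 0.4156]
tool_rot: [2.329, 2.107, -0.001]
ft_force: [-0.4, 0.1, -1.4]
grip_width: 0.505
grip_force: 15.0
```

```bash
python3 look.py 6
```

```text
grasp [0.4412 0.0835 0.2521] yaw y -5.75 tilt [-0.001  0.    -1.   ]
[ 0.0151  0.005  -0.0204]
[ 0.0083  0.0002 -0.018 ]
[ 0.0037  0.0002 -0.0133]
[-0.0033  0.     -0.0098]
[-0.0094  0.0003 -0.0057]
[-0.0145  0.0001 -0.0015]
[-0.0197  0.      0.0028]
[-0.0137 -0.0005  0.0146]
[-0.0014 -0.0004  0.0313]
[ 0.0079 -0.0013  0.0457]
[ 0.0197 -0.0006  0.0625]
[ 0.0348 -0.0003  0.083 ]
```

Tilt is now 35° (side 35.3°, cap 33.7°). Firm up the grip, turn towards the lens and present it.

Careful with the scale: turns go in shares of 120 degrees. That gives: 1.576 rad / 2.0944 = 0.7525.

Request:
inch_along --pt "0 0 -0.02 0 0" --pt "0 0 -0.04 0 0" --pt "-0.01 0.002 -0.04 0.0573 0" --pt "-0.02 0.004 -0.04 0.1146 0" --pt "-0.03 0.006 -0.04 0.1719 0" --pt "-0.04 0.008 -0.04 0.2292 0" --pt "-0.05 0.01 -0.04 0.2865 0" --pt "-0.06 0.012 -0.04 0.3438 0" --pt "-0.07 0.014 -0.04 0.4011 0" --pt "-0.08 0.016 -0.04 0.4584 0" --pt "-0.09 0.018 -0.04 0.5157 0" --pt "-0.1 0.02 -0.04 0.573 0" --pt "-0.11 0.022 -0.04 0.6303 0" --pt "-0.12 0.023 -0.04 0.6875 0" --pt "-0.126 0.023 -0.04 0.7353 0" --pt "-0.126 0.023 -0.04 0.7525 0" --pt "-0.126 0.023 -0.03 0.7525 0" --pt "-0.126 0.023 -0.03 0.7525 0" --grip_force 40

```text
time: 16.5
position: [0.4509, -0.0436, 0.4431]
tool_rot: [-3.136, 0.163, 0.007]
ft_force: [-0.6, 0.1, -1.7]
grip_width: 0.499
grip_force: 40.0
```

Run:
```python
from h import *
to()
for n in("scene","top"):
    i,d=ctrl.get_image(n); cv2.imwrite(f"pics/{n}7.png",i[...,::-1]); np.save(n+"7.npy",d)
a=cv2.imread("pics/scene7.png")[150:330,270:470]; cv2.imwrite("pics/crop4.png",cv2.resize(a,(660,594),interpolation=2))
```

```text
grasp [ 0.4502 -0.0434  0.2796] yaw y -95.95 tilt [-0.005 -0.001 -1.   ]
```

View pics/crop4.png

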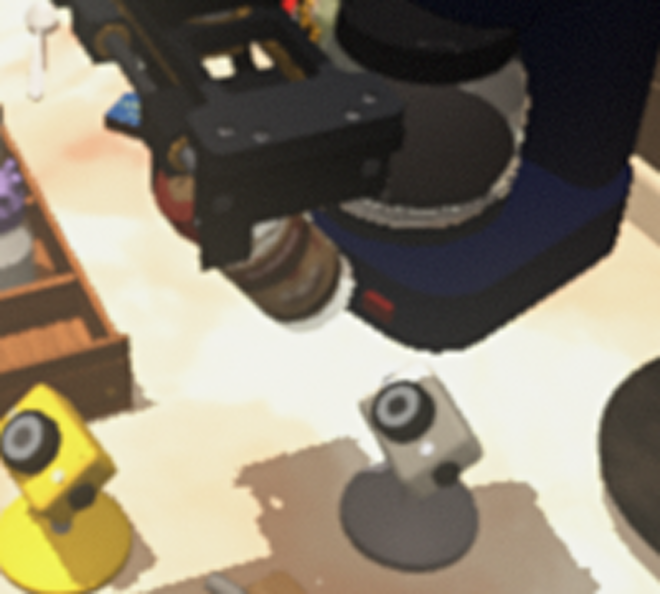

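The jar hangs tilted before the white camera: base at crop (305,310), lens at (400,405). Measuring the jar axis with a cylinder fit.

Create fit.py:
```python
from h import *
import sys
from scipy.optimize import least_squares
k=sys.argv[1]
s=ctrl.get_state(); M=R.from_rotvec(s["tool_rot"]).as_matrix(); g=np.array(s["position"])+M[:,2]*ctrl.grip_point_offset
q=(cloud("scene",np.load(f"scene{k}.npy"))-g)@M
m=(q[...,2]>.022)&(q[...,2]<.11)&(q[...,0]>-.03)&(q[...,0]<.1)&(np.abs(q[...,1])<.035); A=q[m]
def res(p,A,full=False):
    a=np.array([np.sin(p[0])*np.cos(p[1]),np.sin(p[1]),np.cos(p[0])*np.cos(p[1])]); c=np.array([p[2],p[3],0]); w=A-c; t=w@a
    r=np.linalg.norm(w-t[:,None]*a,axis=1)-.0225
    return (r,t,a,c) if full else r
f=least_squares(res,[.61,0,.004,0],args=(A,),loss="soft_l1",f_scale=.001)
r,t,a,c=res(f.x,A,True); ok=np.abs(r)<.003; te=np.percentile(t[ok],98)
print(len(A),ok.sum(),"tilt",np.degrees(f.x[:2]).round(1),"c",c.round(4),"t range",np.percentile(t[ok],[2,98,99.5]).round(4))
u=M@(c+a*te)+g; aw=M@-a
print("underside",u.round(4),"axis",aw.round(3))
for L in([.5675,-.056,.1],[.568,-.061,.1]):
    L=np.array(L); n=np.array([-.9945*.5736,.105*.5736,.8192]); Y=np.cross(n,[0,0,1]);Y/=np.linalg.norm(Y); X=np.cross(Y,n)
    d=u-L; print("axial",(d@n).round(4),"level",(d@Y).round(4),"up",(d@X).round(4),"angle",np.degrees(np.arccos(aw@n)).round(1))
```

```bash
python3 fit.py 7
```

```text
842 842 tilt [35.2 -0.2] c [0.002  0.0016 0.    ] t range [0.0316 0.0946 0.0962]
underside [ 0.5068 -0.0504  0.2037] axis [-0.572  0.055  0.819]
axial 0.1199 level -0.0008 up 0.0096 angle nan
axial 0.1205 level 0.0041 up 0.0087 angle nanfit.py:19: RuntimeWarning: invalid value encountered in arccos
  d=u-L; print("axial",(d@n).round(4),"level",(d@Y).round(4),"up",(d@X).round(4),"angle",np.degrees(np.arccos(aw@n)).round(1))
```

Request:
inch_along --pt "0 0 0.005 0 0" --pt "0 0 0.01 0 0" --pt "0 0 0.015 0 0" --pt "0 0 0.021 0 0" --pt "0 0 0.021 0 0" --pt "0 0 0.021 0 0" --pt "0 0 0.021 0 0" --pt "0 0 0.021 0 0"

```text
time: 17.4
position: [0.4517, -0.0436, 0.425]
tool_rot: [3.137, -0.165, 0.001]
ft_force: [-0.5, -0.3, -1.2]
grip_width: 0.498
grip_force: 40.0
```

Run:
```python
from h import *
to(); print(ray("scene",390.6,272.7,.1).round(4), ray("top",402.5,223.5,.1).round(4))
for n in("scene","top"):
    i,d=ctrl.get_image(n); cv2.imwrite(f"pics/{n}8.png",i[...,::-1]); np.save(n+"8.npy",d)
a=cv2.imread("pics/scene8.png")[150:330,220:470]; b=cv2.imread("pics/top8.png")[190:320,180:440]
cv2.imwrite("pics/crop5.png",np.vstack([cv2.resize(a,(460,331),interpolation=2),cv2.resize(b,(460,230),interpolation=2)]))
```

```bash
python3 fit.py 8
```

```text
grasp [ 0.4518 -0.0437  0.2615] yaw y -96.03 tilt [ 0.  0. -1.]
[ 0.5686 -0.0563  0.1   ] [ 0.5669 -0.0529  0.1   ]
774 774 tilt [35.4 -0.3] c [0.0039 0.0016 0.    ] t range [0.0301 0.0933 0.0944]
underside [ 0.5093 -0.0509  0.1854] axis [-0.577  0.056  0.815]
axial 0.1035 level -0.001 up 0.0011 angle nan
axial 0.1041 level 0.0039 up 0.0003 angle nanfit.py:19: RuntimeWarning: invalid value encountered in arccos
  d=u-L; print("axial",(d@n).round(4),"level",(d@Y).round(4),"up",(d@X).round(4),"angle",np.degrees(np.arccos(aw@n)).round(1))
```

View pics/crop5.png

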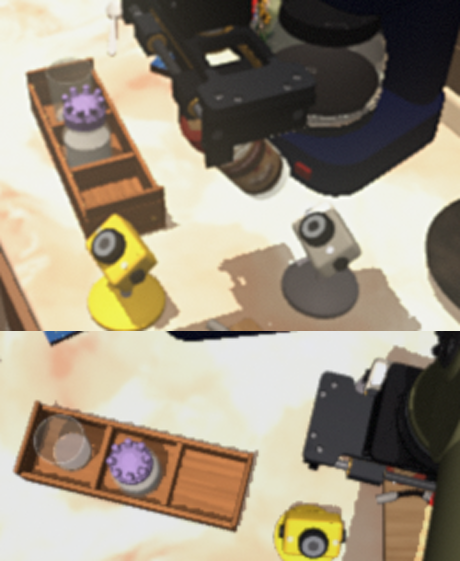

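The view shows the jar held before the white camera's lens (crop 318,225), with the shaker and glass still standing in place. The underside is 103 mm from the lens, under 5 mm off-axis, and the axes are aligned. Handing in.

Request:
inch_along --pt "0 0 0 0 0" --pt "0 0 0 0 0" --pt "0 0 0 0 0"

```text
time: 17.8
position: [0.4517, -0.0436, 0.4248]
tool_rot: [3.137, -0.165, 0.0]
ft_force: [0.2, -0.2, -1.4]
grip_width: 0.501
grip_force: 40.0
```

```bash
python3 -c "
from bench import ctrl
print(ctrl.close_job())"
```

```text
the job is handed in; nothing more can be done
None
```

The job is handed in at 17.8 s with no verdict returned: the spice jar is held still before the white stock camera, its underside measured at about 103 mm from the lens and within 5 mm of its axis, the axes aligned within what I could measure (the camera's heading is good to about 3°), and the salt shaker and glass are still standing in the caddy.

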